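# Shift the decorating turntable into third and start it

### The arm

A 6-joint arm with a two-finger parallel gripper is mounted at the origin on the work surface. World frame = base frame: x ahead of the robot, y to its left, z up, the work surface at z = 0. Lengths are in mm, angles in rad, forces in N, time in s.
With the tool pointing down it reaches from about 350 to 775 mm from the base axis. Payload 7.3 kg.
Tool frame: the origin (TCP) lies between the finger pads; the fingertips stand 22 mm ahead of it and the grasp point (between the pads) lies 3 mm ahead of it; z points along the fingers, x is the direction in which the jaws open and shut, and the axes are right-handed (so a half turn about z gives the same grasp; the last joint's range is limited). The gripper opens to 92 mm and grips with 3 to 60 N. Pads are 19 mm wide; open, the fingers measure 130 mm over their backs; the gripper's body (75 mm by 190 mm) begins 47 mm behind the grasp point.
Start: joints at [1.151, 0.342, 1.524, -0, 1.275, -0.146], TCP at [141.939, 505.466, 248.741] pointing down, gripper open.
Joint ranges: [-2.53, 2.53], [-0.77, 2.02], [0.04, 2.7], [-1, 4.14], [0.28, 2.66], [-3.11, 3.11]. Speed limits (rad/s): [2.57, 2.57, 3.14, 3.14, 3.14, 3.14].

### API

Orientations are given as [roll, pitch, yaw] about the fixed x, y, z axes, in that order (R = Rz(yaw) Ry(pitch) Rx(roll)).
In Python, from plant import * gives the robot as it stands. The module is installed in compiled form; this text tells all that it offers.
- The arm moves only by the shell command python3 -m handwheel 'ROWS' [OPENING]. ROWS is a JSON object of lists of equal length, an entry for each row: "translation": the shift along the world's x, y, z in units of 15 cm (1.0 is 15 cm), a list of three; "twist": the turn about the world's z in units of 90 degrees (1.0 is 90 degrees). In form: {"translation": [[tx, ty, tz], ...], "twist": [twist, ...]}. A call has exactly 8 rows; each row shifts and turns the pose as measured when the row begins; what a row does not reach is not made up. A row lasts 1/8 s, in which the tool goes at most 62.5 mm and 10.7 degrees, less where a joint would pass 70% of its speed; a pose out of reach is approached as far as the arm can. A call with a number of a shift or a turn outside -1 to 1 is refused whole. A call with a gripper value outside its range is refused whole. OPENING is the closure in counts, from 0 (fully open) to 255 (shut), set as the call begins (- or left out, the last holds). The fingers move at their own pace and stop on an object; the grip force is fixed at half the most. Time passes only in rows, so rows that do not move let the fingers close, or fill a call up. It gives the time, the measured TCP pose, the force and the opening at its end, in the units of the state.
- get_obs(): the state, without advancing time (a new reading comes with each control period).
- capture(name): name is "scene" or "top"; returns a dict with "img" (480x640x3 uint8, red, green, blue), "vertical_fov" (degrees; the focal length in pixels is half the picture's height over the tangent of half this angle, whatever the lens; pixels are square), "cx", "cy" (the principal point, pixels), "world_from_camera" (4x4, takes a point from camera to world coordinates). Camera axes: x right, y up, looking along -z (the intrinsics and any distortion apply to the point x, -y, -z); pixel columns grow to the right and rows downward; lengths in mm; the calibration is good to about 2 mm. A picture is of the moment at which its call begins. There is no depth.
- close_job(): hands the job in, once; it reports no verdict.
Trained networks look in the newest picture that a camera, given by its name, has taken for a name from the list of things; names that differ only in an ending like _2 or _b are one class to them, and where a whole thing is asked for, a point or a joint stands for the part that bears it (a point fixed in the world has none). Each returns a list of dicts, best first, with "score" (0 to 1); they miss things now and then, are a little off and sometimes report something else, mostly with a low value. They report only what shows in the picture. A call takes as long as a camera call.
- search_frame(camera, label): "position" ([x, y, z] in mm, in the coordinates of the camera as it stood for that picture, good to about 4 mm: the middle of the surface that is visible of it).
- spot_point(camera, label): "position" ([x, y, z] in mm, in the coordinates of the camera as it stood for that picture, good to about 4 mm: a listed point, or the origin of a listed thing).
The state is a dict: "time": time; "joint_positions": joint angles; "dq": joint speeds; "tau": joint torques, N m; "tool_pos": TCP position; "tcp_rot": TCP orientation; "contact_force": force on the tool from outside, world axes, zero at the start; "moment": the same for the moment, N m; "grip_width": finger opening in mm.
Only numpy, scipy, OpenCV 4.12 (cv2) and the standard library are available. Lean on these libraries where they do the work, as an engineer would, in place of code of your own. Each camera call takes 0.05 s, during which the arm holds its last target.

### The job

With the fingertips, push the blue gear lever of the turntable along its H-shaped gate: into the cross channel, across to the right, then forward (away from you) fully home in the third slot, the one marked with three dots, without dipping into the fourth slot on the way. Only then press the green start button with a fingertip right down and let go of it; do not press the red one. Do not squeeze or force the lever, and leave the discs, cups, bottle, brush and phone where they are.

Things in the scene. Friction and masses are not known exactly. Their poses are not given: they have to be found in the camera images.
- machine: grey fixed machine: gearbox with lever and buttons, and left of it (+y) a turntable 210 mm across, 87 mm high, centred at (-10, +240) mm. Origin on the table under the centre of the lever's gate; +x is forward (away from the robot, within 0.3 rad), +y left, z up. The gearbox reaches x -150 to +100, y -110 to +110 mm; its top is 70 mm high, the aluminium gate plate 76 mm.
- gate (a point): centre of the H-shaped gate, on the plate's top. Two columns along machine x (left and right), joined in the middle by one cross channel along machine y. Slot 1 is the far end of the left column, 2 near left, 3 far right, 4 near right, marked with one to four black dots beyond each slot's end. Slots are about 18 mm wide, the lever's stem 12 mm thick.
- grip: the lever's blue upright barrel-shaped knob (origin at its centre, z along the lever), 32 mm across, 50 mm tall, on a bare steel stem. The lever pivots at machine (0, 0, 20) mm; the knob's centre is 135 mm from there and stands 137 to 155 mm above the table. It starts anywhere along the left column, stays where it is left, and about 1.5 N at the knob moves it.
- stick (a joint): lever's lean forward, rad: 0 in the cross channel, + leans to machine +x (slots 1 and 3), - to -x (slots 2 and 4); it stops at +-0.37, the slot ends. It passes between columns only within about 0.06 rad of 0 (rounded corners lead it in). Knob centre in the machine frame: x = 135 sin(stick), y = 135 cos(stick) sin(sway) mm.
- sway (a joint): lever's lean sideways, rad: + leans to machine +y (left column, about +0.3 to +0.37), - leans to machine -y (right column, about -0.3 to -0.37); stops at +0.37 and -0.37.
- start_top (a point): centre of the top of the round green start button, 32 mm across, facing up, 92 mm above the table as it stands; it sits on the near right part of the gearbox top at machine frame (-107, -45) mm, in a round black housing 48 mm across
- start (a joint): travel of the green button, m: 0 up, 0.006 fully down; a spring returns it; fully down takes 5 N
- stop_top (a point): centre of the top of the round red stop button, the same size, at machine frame (-107, +45) mm; not to be pressed
- stop (a joint): travel of the red button, m: 0 up, 0.006 fully down
- blank: loose plain white disc, 90 mm across, 6 mm thick, lying on the turntable; origin at the centre of its underside
- dropper: loose small green bottle with a blue cap, 30 mm across, 75 mm tall, standing right of the gearbox; origin at the centre of its underside
- cup: loose open orange cup, 72 mm across the rim, 90 mm tall, right of the gearbox; origin at the centre of its underside
- stand: loose clear upturned cup, 76 mm across the foot, 80 mm tall, behind the gearbox; origin at the centre of its underside
- coaster: loose white and lilac disc, 100 mm across, 6 mm thick, lying on top of the upturned cup; origin at the centre of its underside
- brush: loose paint brush, 170 mm long, lying on the table left of the turntable; origin under its middle
- phone: loose black phone, 72 x 148 x 9 mm, lying flat on the table right of and in front of the gearbox; origin at the centre of its underside

How it is judged:
By the outcome, as a careful person would: the job done as asked, in the order asked, and still so for the second after the job is handed in, with the robot touching nothing.
It also fails if it takes over 64 s, if anything falls off the work surface, if the arm or the gripper's body presses on something with over 40 N, if the wrist force passes 120 N, or if a joint passes its speed limit or range.

## Working session

There is one attempt and no reset: what is moved stays moved. The work goes in short steps, Python scripts to look and compute and a shell command to move; the robot and the scene stay as the last step left them, time stands still between calls to the robot, and variables do not carry over. Pictures are saved under pics/ and viewed, and the job is handed in when it is done.

```bash
mkdir -p pics
cat > h.py <<'E'
from plant import *
import numpy as np, cv2
def cap(n,f):
    c=capture(n); cv2.imwrite('pics/'+f,c['img'][:,:,::-1]); return c
def w(c,p):
    return (np.array(c['world_from_camera'])@np.r_[p,1])[:3]
E
python3 - <<'E'
from h import *
np.set_printoptions(precision=1,suppress=True)
o=get_obs(); print(o['time'],o['tool_pos'],o['tcp_rot'],o['grip_width'])
for n in ['scene','top']:
    c=cap(n,n+'0.png'); print(n,c['vertical_fov'],c['cx'],c['cy'],np.array(c['world_from_camera'])[:3,3])
    for l in ['gate','grip','start_top','stop_top','machine','cup','dropper','stand']:
        for d in spot_point(n,l)[:2]: print(n,l,round(d['score'],2),w(c,d['position']))
E
```

```text
0.0 [141.8 505.1 248. ] [-3.1  0.   1.3] 91.86988131699127
scene 44.66252524085752 315.2104306966713 235.46344154151518 [1373.7 -714.5  894. ]
scene gate 0.74 [586.9 -50.7  71.4]
scene grip 0.79 [596.4  -3.3 149.7]
scene start_top 0.65 [ 492.5 -112.6   92.9]
scene stop_top 0.51 [476.8 -25.8  93.2]
scene stop_top 0.45 [742.9   5.3  84.4]
scene machine 0.9 [591.5 -54.2   2.9]
scene dropper 0.93 [ 541.3 -235.5    0.6]
scene stand 0.71 [733.4   2.7  -1. ]
top 49.82387764952633 306.8007080527902 240.40989527716815 [ 435.3  -31.4 1254.2]
top gate 0.6 [594.5 -49.4  71.4]
top grip 0.71 [597.9  -6.  149. ]
top start_top 0.64 [ 493.8 -114.1   94. ]
top stop_top 0.44 [479.  -23.   93.4]
top machine 0.7 [595.5 -48.3   1.9]
top cup 0.68 [ 708.3 -270.8   -2.1]
top cup 0.18 [479.5 -26.3  92.3]
top dropper 0.6 [ 540.  -238.3    2.5]
top dropper 0.48 [478.5 -22.8  88.3]
```

View pics/scene0.png

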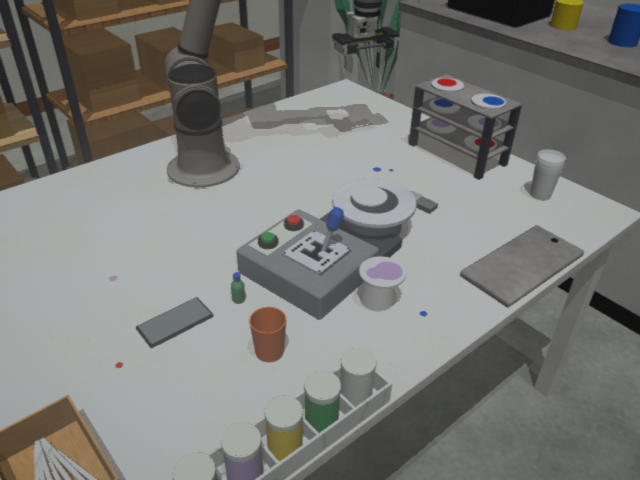

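View pics/top0.png

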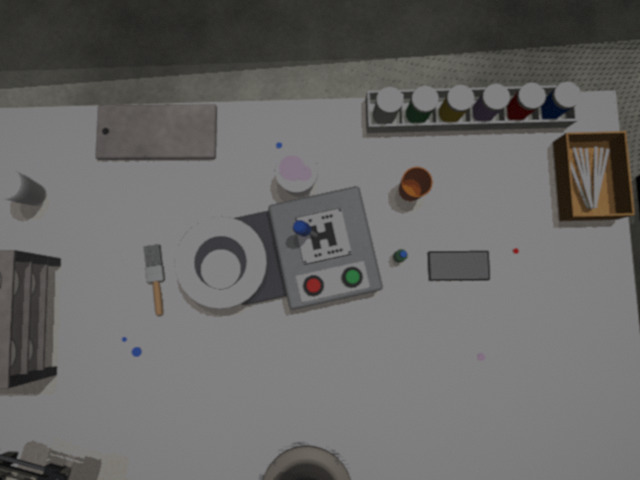

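The view shows the gearbox ahead of the robot, with the gate at top px (323,235) and the knob at (302,228). Green is at (352,276) and red at (314,285). The networks put the gate at (591,-50), the machine yaw at about 0.168 and the lever slightly forward in the left column. I'll check that with a zoom while I move across.

```bash
python3 - <<'E'
import cv2
a=cv2.imread('pics/top0.png')[170:330,255:400]; b=cv2.imread('pics/scene0.png')[190:310,230:410]
cv2.imwrite('pics/topz.png',cv2.resize(a,None,fx=3.6,fy=3.6,interpolation=2)); cv2.imwrite('pics/scz.png',cv2.resize(b,None,fx=4,fy=4,interpolation=2))
E
python3 -m handwheel '{"translation":[[0.29,-0.28,0],[0.29,-0.28,0],[0.29,-0.28,0],[0.29,-0.28,0],[0.29,-0.28,0],[0.29,-0.28,0],[0.29,-0.28,0],[0.29,-0.28,0]],"twist":[-0.09,-0.09,-0.09,-0.09,-0.09,-0.09,-0.09,-0.09]}' 188
```

```text
time: 1.9
tool_pos: [496.6, 161.2, 249.9]
tcp_rot: [-3.141, -0.006, 0.138]
contact_force: [0.8, 1.0, 0.3]
grip_width: 24.4
```

View pics/topz.png

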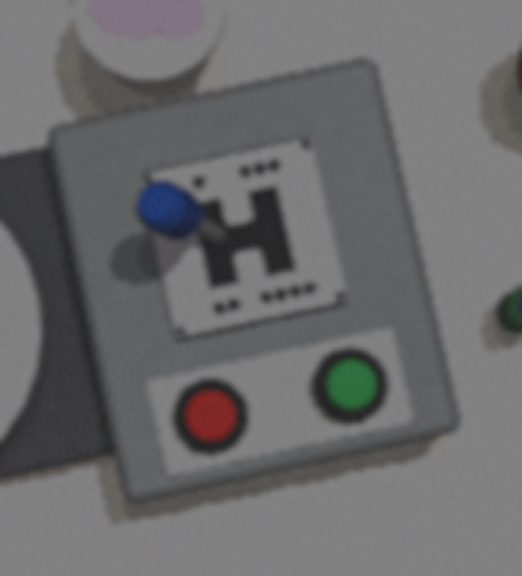

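View pics/scz.png

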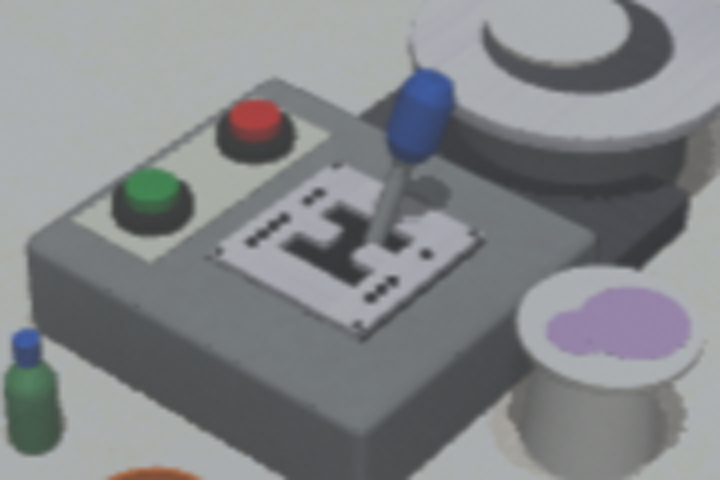

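Zoomed in, the stem sits in the left column just forward of the cross channel, so it needs about 12 mm back. I'll move beyond the knob on its +x side and descend there.

```bash
python3 -m handwheel '{"translation":[[0.27,-0.26,0],[0.27,-0.26,0],[0.27,-0.26,0],[0.28,-0.26,0],[0,0,-0.15],[0,0,-0.16],[0,0,-0.16],[0,0,-0.16]],"twist":[0.02,0,0,0,0,0,0,0]}'
python3 - <<'E'
from h import *
np.set_printoptions(precision=1,suppress=True)
print(get_obs()['tool_pos'],get_obs()['contact_force'])
for n in ['scene','top']:
    c=cap(n,n+'1.png')
    for l in ['gate','grip']:
        for d in spot_point(n,l)[:2]: print(n,l,round(d['score'],2),w(c,d['position']))
a=cv2.imread('pics/scene1.png')[150:330,200:440]
cv2.imwrite('pics/scz1.png',cv2.resize(a,None,fx=3.2,fy=3.2,interpolation=2))
E
```

```text
time: 2.9
tool_pos: [668.9, -6.7, 152.9]
tcp_rot: [3.141, -0.011, 0.161]
contact_force: [0.3, 0.5, -0.3]
grip_width: 24.3
[668.9  -6.7 152.9] [ 0.3  0.5 -0.3]
scene grip 0.45 [599.8  -3.1 148.4]
top gate 0.86 [590.1 -51.6  72. ]
```

View pics/scz1.png

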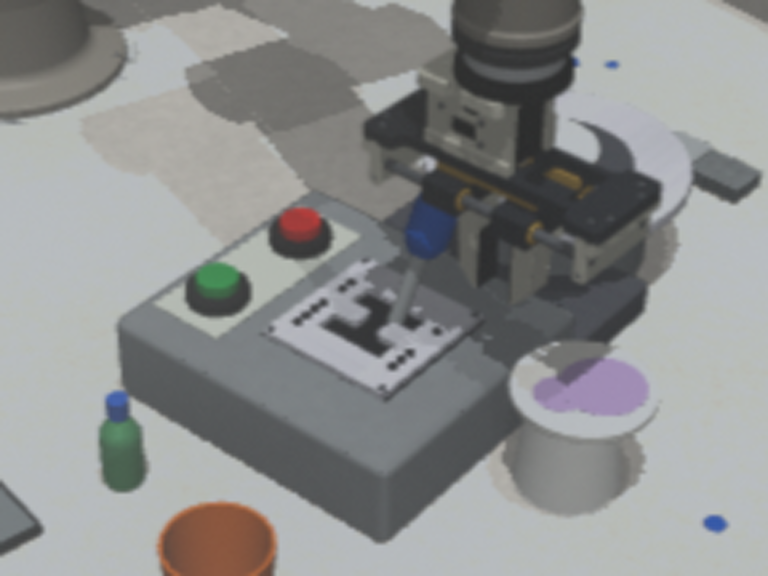

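The fingers are beyond the knob at a good height, but off to the right by about 14 mm. I'll centre them on the knob first, then push back in small steps.

```bash
cat >> h.py <<'E'
np.set_printoptions(precision=1,suppress=True)
G=np.array([591,-50.5]); YAW=.168
def m(p):
    d=np.array(p[:2])-G; c,s=np.cos(YAW),np.sin(YAW); return np.array([c*d[0]+s*d[1],-s*d[0]+c*d[1],p[2]])
def st(tag,crop=(150,330,200,440)):
    o=get_obs(); print(o['time'],'tool m',m(o['tool_pos']),'F',o['contact_force'],o['tcp_rot'],o['grip_width'])
    for n in ['scene','top']:
        c=cap(n,n+tag+'.png')
        for d in spot_point(n,'grip')[:2]: print(n,'grip',round(d['score'],2),m(w(c,d['position'])))
    a=cv2.imread('pics/scene%s.png'%tag)[crop[0]:crop[1],crop[2]:crop[3]]
    cv2.imwrite('pics/z%s.png'%tag,cv2.resize(a,None,fx=3.2,fy=3.2,interpolation=2))
E
python3 -m handwheel '{"translation":[[-0.015,0.09,0],[0,0,0],[-0.04,-0.007,0],[-0.04,-0.007,0],[-0.03,-0.005,0],[0,0,0],[0,0,0],[0,0,0]],"twist":[0,0,0,0,0,0,0,0]}'; python3 -c "
from h import *
st('2')"
```

```text
time: 4.2
tool_pos: [650.4, 4.8, 158.5]
tcp_rot: [3.139, -0.018, 0.162]
contact_force: [-0.8, 0.4, -0.4]
grip_width: 23.8
4.2 tool m [ 67.8  44.6 158.5] F [-0.8  0.4 -0.4] [ 3.1 -0.   0.2] 23.846169000029327
scene grip 0.74 [ 18.2  42.6 149.7]
```

View pics/z2.png

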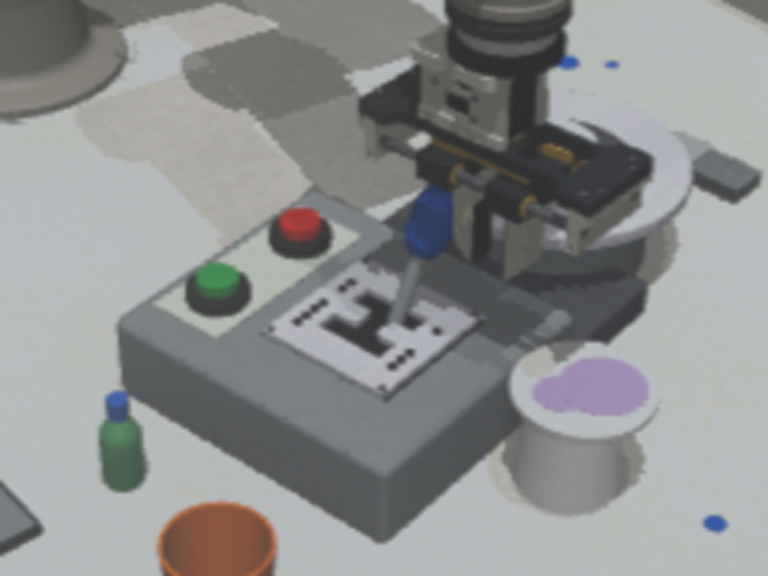

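Still not touching: there is a small gap between the knob and the near finger. I'll continue back.

```bash
python3 -m handwheel '{"translation":[[-0.03,-0.005,-0.03],[-0.03,-0.005,0],[-0.02,-0.003,0],[-0.02,-0.003,0],[0,0,0],[0,0,0],[0,0,0],[0,0,0]],"twist":[0,0,0,0,0,0,0,0]}'; python3 -c "
from h import *
st('3')"
```

```text
time: 5.4
tool_pos: [635.1, 2.5, 154.1]
tcp_rot: [3.139, -0.021, 0.162]
contact_force: [1.3, 1.1, 0.5]
grip_width: 24.1
5.4 tool m [ 52.3  44.9 154.1] F [1.3 1.1 0.5] [ 3.1 -0.   0.2] 24.104105490673923
scene grip 0.63 [  4.2  44.3 147.2]
```

View pics/z3.png

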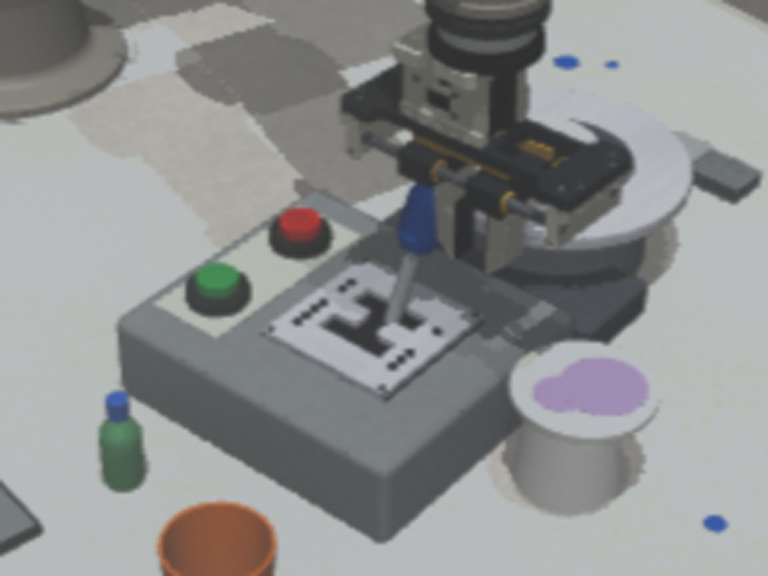

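Contact was at about 1.3 N and the knob is now at about x +4. I'll push it 3 mm more, then go around to its left side.

```bash
python3 -m handwheel '{"translation":[[-0.02,-0.003,0],[0,0,0],[0.1,0.016,0],[0,0,0],[-0.025,0.148,0],[-0.025,0.148,0],[0,0,0],[0,0,0]],"twist":[0,0,0,0,0,0,0,0]}'; python3 -c "
from h import *
st('4')"
```

```text
time: 6.6
tool_pos: [636.3, 52.7, 153.6]
tcp_rot: [3.139, -0.016, 0.163]
contact_force: [-0.1, -0.2, -0.2]
grip_width: 24.1
6.6 tool m [ 61.9  94.2 153.6] F [-0.1 -0.2 -0.2] [ 3.1 -0.   0.2] 24.100806016766086
scene grip 0.56 [  6.9  43.1 149. ]
top grip 0.53 [  7.3  44.6 152.6]
```

View pics/z4.png

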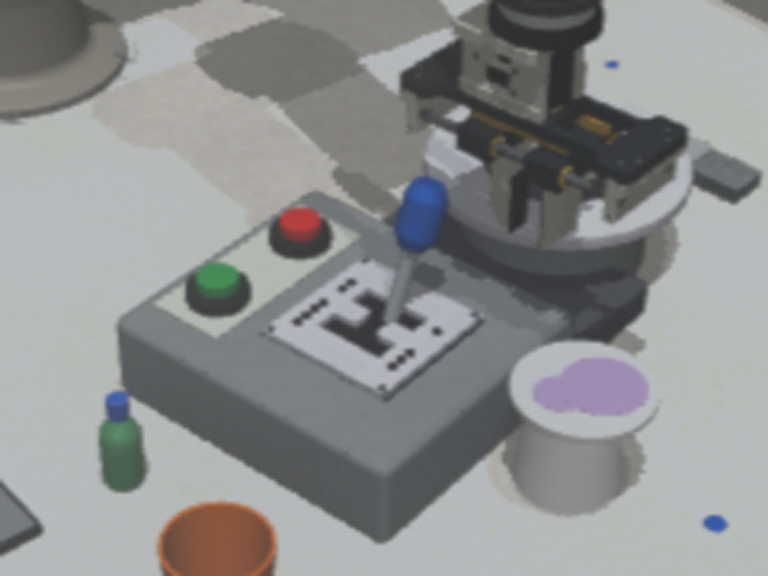

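Run:
```python
import cv2
a=cv2.imread('pics/top4.png')[190:310,270:390]
cv2.imwrite('pics/topz4.png',cv2.resize(a,None,fx=5,fy=5,interpolation=2))
```

```text
(no output)
```

View pics/topz4.png

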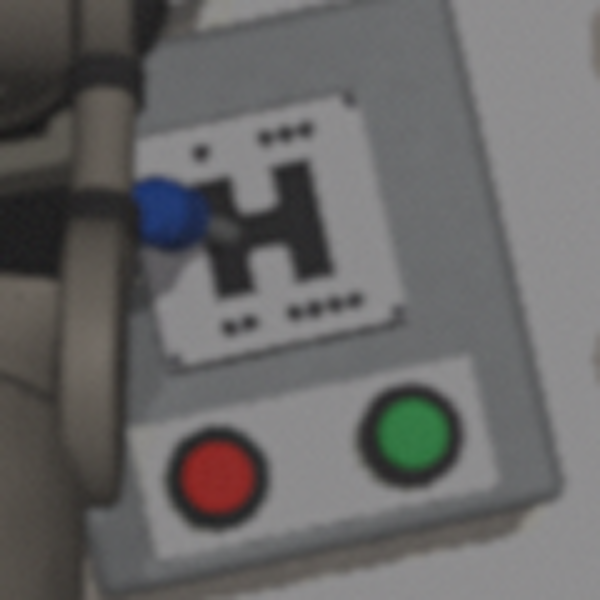

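```bash
python3 -m handwheel '{"translation":[[-0.2,-0.033,0],[-0.2,-0.033,0],[0,0,0],[0,0,0],[0.027,-0.158,0],[0,0,0],[0,0,0],[0,0,0]],"twist":[0,0,0,0,0,0,0,0]}'; python3 -c "
from h import *
st('5')"
```

```text
time: 7.8
tool_pos: [583.3, 16.6, 153.4]
tcp_rot: [3.139, -0.02, 0.159]
contact_force: [0.2, 0.1, -0.0]
grip_width: 24.7
7.8 tool m [  3.6  67.5 153.4] F [ 0.2  0.1 -0. ] [ 3.1 -0.   0.2] 24.687592652308737
scene grip 0.86 [  4.7  40.7 151.1]
```

View pics/z5.png

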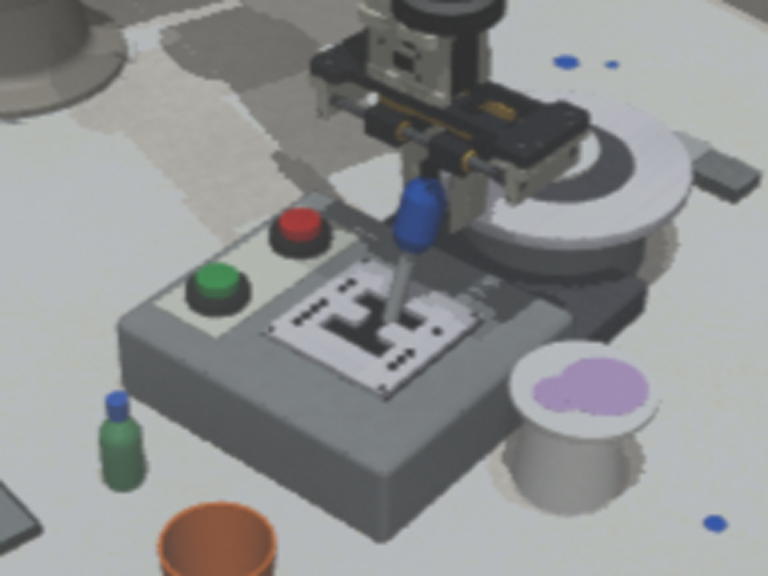

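The knob sits in front of the notch between the fingers. Next is the push to the right.

```bash
python3 -m handwheel '{"translation":[[-0.01,-0.04,0],[0.007,-0.04,0],[0.007,-0.04,0],[0.007,-0.04,0],[0.007,-0.04,0],[0,0,0],[0,0,0],[0,0,0]],"twist":[0.005,0,0,0,0,0,0,0]}'; python3 -c "
from h import *
st('6')"
```

```text
time: 9.0
tool_pos: [587.1, -15.1, 154.7]
tcp_rot: [3.139, -0.024, 0.168]
contact_force: [0.6, 1.6, 1.2]
grip_width: 24.2
9.0 tool m [  2.1  35.5 154.7] F [0.6 1.6 1.2] [ 3.1 -0.   0.2] 24.16151760476699
scene grip 0.66 [  2.7  15.2 157. ]
scene grip 0.4 [-2.1 -2.7 -0.9]
```

View pics/z6.png

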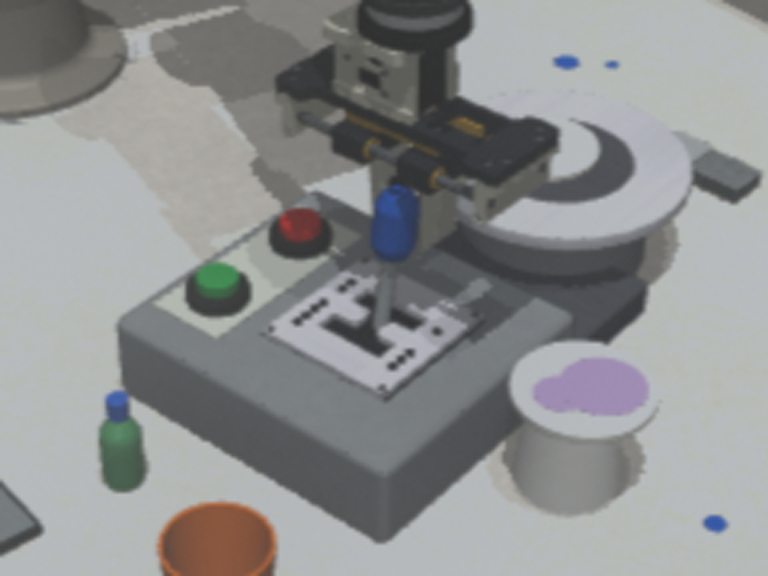

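The lever is sliding in the cross channel at about 1.7 N. I'll continue.

```bash
python3 -m handwheel '{"translation":[[0.01,-0.04,0],[0.007,-0.04,0],[0.007,-0.04,0],[0.007,-0.04,0],[0.007,-0.04,0],[0.007,-0.04,0],[0,0,0],[0,0,0]],"twist":[0,0,0,0,0,0,0,0]}'; python3 -c "
from h import *
st('7')"
```

```text
time: 10.2
tool_pos: [593.8, -54.1, 153.9]
tcp_rot: [3.14, -0.022, 0.167]
contact_force: [0.1, 0.1, 0.4]
grip_width: 24.0
10.2 tool m [  2.1  -4.  153.9] F [0.1 0.1 0.4] [ 3.1 -0.   0.2] 23.95830691171319
scene grip 0.8 [  3.  -20.5 154.4]
scene grip 0.74 [-108.5   47.3   91.6]
```

View pics/z7.png

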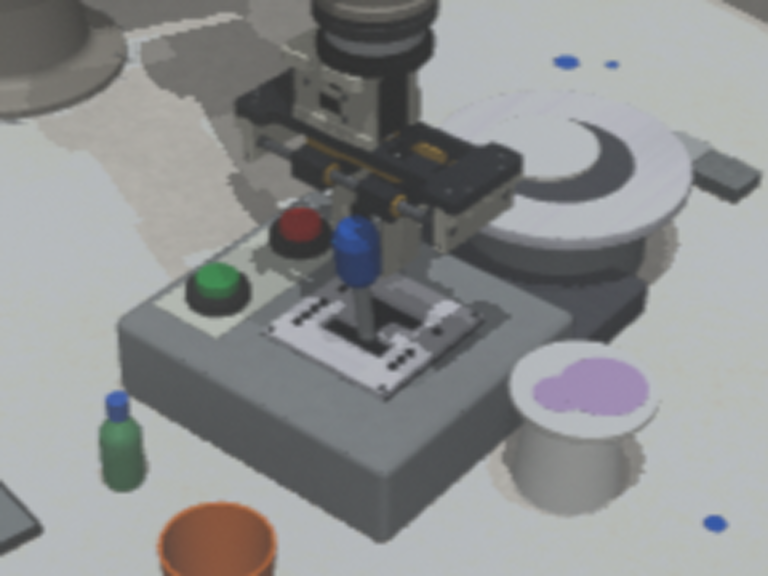

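```bash
python3 -m handwheel '{"translation":[[0.007,-0.03,0],[0.006,-0.03,0],[0.005,-0.03,0],[0,0,0],[0,0,0],[0,0,0],[0,0,0],[0,0,0]],"twist":[0,0,0,0,0,0,0,0]}'; python3 -c "
from h import *
st('8')"
```

```text
time: 11.4
tool_pos: [595.8, -67.6, 152.9]
tcp_rot: [3.141, -0.02, 0.168]
contact_force: [0.1, 1.6, -2.0]
grip_width: 24.4
11.4 tool m [  1.9 -17.7 152.9] F [ 0.1  1.6 -2. ] [ 3.1 -0.   0.2] 24.39506348230504
scene grip 0.73 [  8.4 -37.1 150.4]
top grip 0.51 [  77.4 -238.2   -0.6]
```

View pics/z8.png

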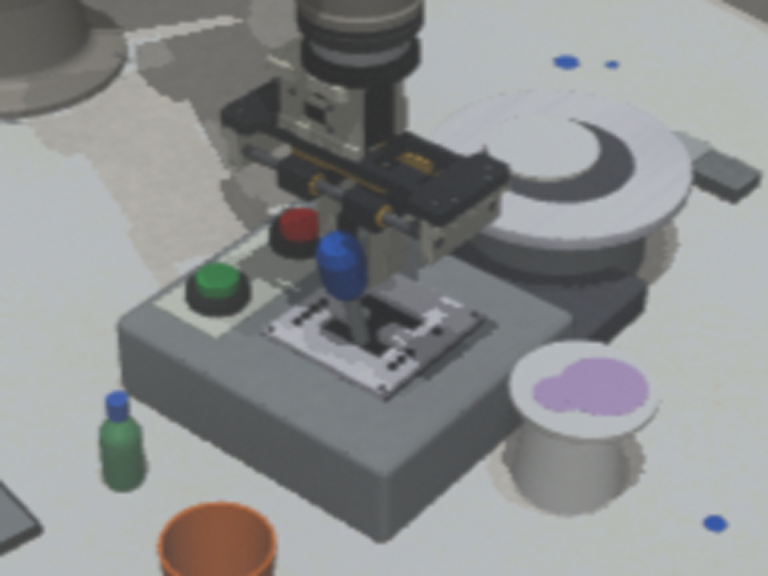

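The lever is nearly at the right end. I'll push 4 mm more, then back off left and start going around behind it.

```bash
python3 -m handwheel '{"translation":[[0.005,-0.03,0],[0,0,0],[0,0,0],[-0.034,0.2,0],[0,0,0],[-0.2,-0.034,0],[-0.2,-0.034,0],[0,0,0]],"twist":[0,0,0,0,0,0,0,0]}'; python3 -c "
from h import *
st('9')"
```

```text
time: 12.6
tool_pos: [531.0, -55.7, 154.1]
tcp_rot: [3.137, -0.022, 0.167]
contact_force: [0.8, 0.5, 1.0]
grip_width: 24.5
12.6 tool m [-60.    4.9 154.1] F [0.8 0.5 1. ] [ 3.1 -0.   0.2] 24.455699565179614
scene grip 0.63 [  2.7 -43.2 148.3]
scene grip 0.21 [-0.5 -2.5  2. ]
top grip 0.35 [  6.1 -44.  151.7]
```

View pics/z9.png

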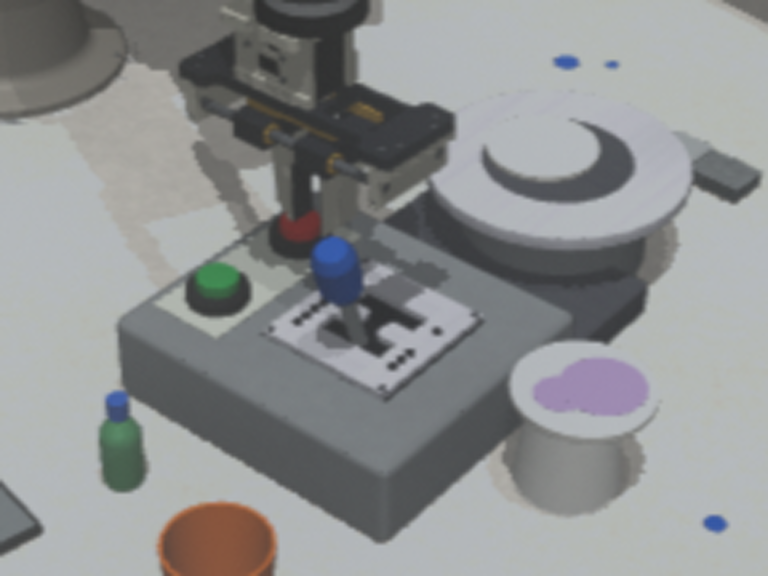

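```bash
python3 -m handwheel '{"translation":[[0.013,-0.16,0],[0.013,-0.16,0],[0,0,-0.03],[0,0,0],[0.07,0.012,0],[0.04,0.007,0],[0,0,0],[0,0,0]],"twist":[0,0,0,0,0,0,0,0]}'; python3 -c "
from h import *
st('10')"
```

```text
time: 13.8
tool_pos: [558.0, -98.9, 148.6]
tcp_rot: [3.136, -0.024, 0.172]
contact_force: [-1.1, -0.1, 0.2]
grip_width: 24.1
13.8 tool m [-40.7 -42.2 148.6] F [-1.1 -0.1  0.2] [ 3.1 -0.   0.2] 24.063872147339964
scene grip 0.65 [  5.9 -44.9 150.4]
scene grip 0.34 [-2.5 -1.1  1. ]
```

View pics/z10.png

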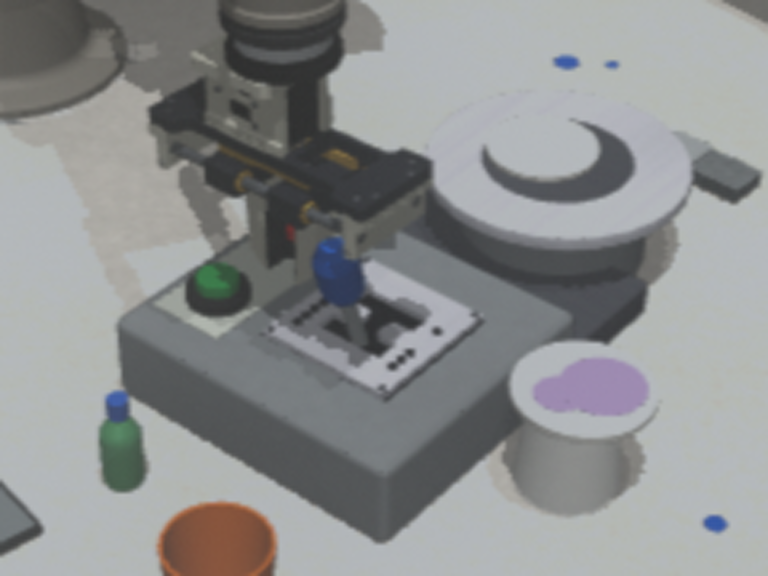

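```bash
python3 -m handwheel '{"translation":[[0.04,0.007,0],[0.04,0.007,0],[0.04,0.007,0],[0.04,0.007,0],[0.04,0.007,0],[0,0,0],[0,0,0],[0,0,0]],"twist":[0,0,0,0,0,0,0,0]}'; python3 -c "
from h import *
st('11')"
```

```text
time: 15.0
tool_pos: [589.7, -93.2, 148.4]
tcp_rot: [3.137, -0.024, 0.172]
contact_force: [0.1, -0.7, 0.6]
grip_width: 24.3
15.0 tool m [ -8.4 -41.9 148.4] F [ 0.1 -0.7  0.6] [ 3.1 -0.   0.2] 24.27268135107
scene grip 0.81 [ 39.8 -40.2 143.4]
```

View pics/z11.png

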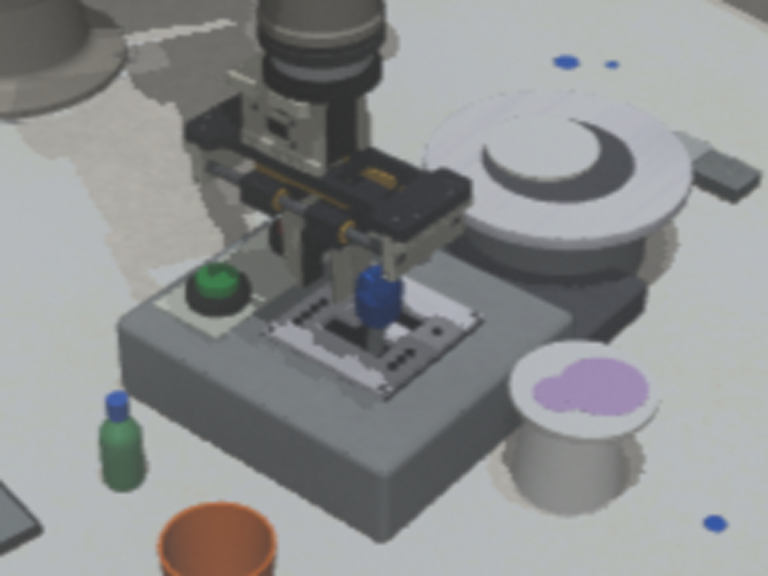

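About 9 mm remains. I'll go on in small steps and watch the force for the end stop.

```bash
python3 -m handwheel '{"translation":[[0.014,0.002,0],[0.014,0.002,0],[0.014,0.002,0],[0,0,0],[0,0,0],[0,0,0],[0,0,0],[0,0,0]],"twist":[0,0,0,0,0,0,0,0]}'; python3 -c "
from h import *
st('12')"
```

```text
time: 16.2
tool_pos: [596.2, -92.2, 148.3]
tcp_rot: [3.138, -0.023, 0.172]
contact_force: [-1.5, 0.1, -1.4]
grip_width: 24.7
16.2 tool m [ -1.9 -42.  148.3] F [-1.5  0.1 -1.4] [ 3.1 -0.   0.2] 24.66759529680913
scene grip 0.73 [ 42.2 -42.5 140.3]
```

```bash
python3 -m handwheel '{"translation":[[0.012,0.002,0],[0,0,0],[0,0,0],[0,0,0],[0,0,0],[0,0,0],[0,0,0],[0,0,0]],"twist":[0,0,0,0,0,0,0,0]}';python3 -m handwheel '{"translation":[[0.012,0.002,0],[0,0,0],[0,0,0],[0,0,0],[0,0,0],[0,0,0],[0,0,0],[0,0,0]],"twist":[0,0,0,0,0,0,0,0]}'; python3 -c "
from h import *
st('13')"
```

```text
time: 17.4
tool_pos: [598.1, -91.9, 148.3]
tcp_rot: [3.138, -0.023, 0.172]
contact_force: [-0.9, -0.2, -0.6]
grip_width: 24.1
time: 18.4
tool_pos: [600.0, -91.6, 148.3]
tcp_rot: [3.138, -0.023, 0.172]
contact_force: [-1.2, 1.2, 0.4]
grip_width: 24.2
18.4 tool m [  2.  -42.  148.3] F [-1.2  1.2  0.4] [ 3.1 -0.   0.2] 24.166327937383013
scene grip 0.72 [ 45.1 -40.3 140.5]
```

View pics/z13.png

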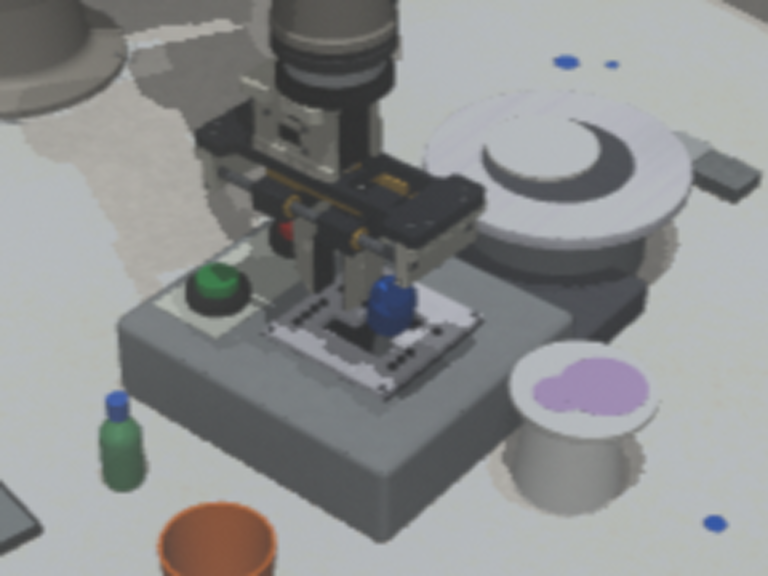

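```bash
python3 -m handwheel '{"translation":[[0.014,0.002,0],[0,0,0],[0,0,0],[0,0,0],[0,0,0],[0,0,0],[0,0,0],[0,0,0]],"twist":[0,0,0,0,0,0,0,0]}'
```

```text
time: 19.6
tool_pos: [601.8, -91.3, 148.2]
tcp_rot: [3.138, -0.022, 0.172]
contact_force: [-2.6, -0.5, 0.4]
grip_width: 24.0
```

```bash
python3 -m handwheel '{"translation":[[0.01,0.002,0],[0,0,0],[0,0,0],[0,0,0],[0,0,0],[0,0,0],[0,0,0],[0,0,0]],"twist":[0,0,0,0,0,0,0,0]}'; python3 -c "
from h import *
st('14')"
```

```text
time: 20.6
tool_pos: [602.7, -91.1, 148.0]
tcp_rot: [3.138, -0.02, 0.172]
contact_force: [-2.9, 0.2, 1.1]
grip_width: 24.5
20.6 tool m [  4.7 -41.9 148. ] F [-2.9  0.2  1.1] [ 3.1 -0.   0.2] 24.45975154050254
scene grip 0.46 [ 48.6 -39.2 144.9]
```

```bash
python3 -m handwheel '{"translation":[[0.01,0.002,0],[0,0,0],[0,0,0],[0,0,0],[0,0,0],[0,0,0],[0,0,0],[0,0,0]],"twist":[0,0,0,0,0,0,0,0]}'; python3 -c "
from h import *
st('15')"
```

```text
time: 21.8
tool_pos: [603.6, -90.8, 147.8]
tcp_rot: [3.138, -0.018, 0.172]
contact_force: [-4.7, -0.0, 1.4]
grip_width: 23.8
21.8 tool m [  5.7 -41.9 147.8] F [-4.7 -0.   1.4] [ 3.1 -0.   0.2] 23.82488900718396
scene grip 0.53 [ 52.9 -39.4 137.8]
```

The force climbed from 1.2 to 4.7 N over the last 3 mm, so it is against the end stop. I'll back off, rise and check.

```bash
python3 -m handwheel '{"translation":[[-0.14,-0.024,0],[-0.2,-0.034,0],[-0.2,-0.034,0.1],[-0.2,-0.034,0.1],[-0.2,-0.034,0.1],[-0.1,-0.02,0],[0,0,0],[0,0,0]],"twist":[0,0,0,0,0,0,0,0]}' 255; python3 -c "
from h import *
st('16')
a=cv2.imread('pics/top16.png')[190:310,270:390]
cv2.imwrite('pics/topz16.png',cv2.resize(a,None,fx=5,fy=5,interpolation=2))
for n in ['scene','top']:
    c=cap(n,n+'16b.png')
    for l in ['gate','start_top','stop_top']:
        for d in spot_point(n,l)[:1]: print(n,l,d['score'],w(c,d['position']))
"
```

```text
time: 23.0
tool_pos: [452.5, -119.3, 195.7]
tcp_rot: [3.131, -0.04, 0.171]
contact_force: [0.4, -0.0, -0.3]
grip_width: 0.4
23.0 tool m [-148.1  -44.7  195.7] F [ 0.4 -0.  -0.3] [ 3.1 -0.   0.2] 0.3732193428667681
scene grip 0.63 [ 52.7 -39.3 140.8]
top grip 0.68 [ -78.4 -175.8    3.7]
top grip 0.53 [ 50.1 -40.7 142.5]
scene gate 0.91 [591.5 -51.6  74.2]
scene start_top 0.71 [ 494.5 -110.7   90.1]
top gate 0.75 [591.9 -48.   69.1]
top stop_top 0.57 [479.5 -26.5  89.2]
```

View pics/z16.png

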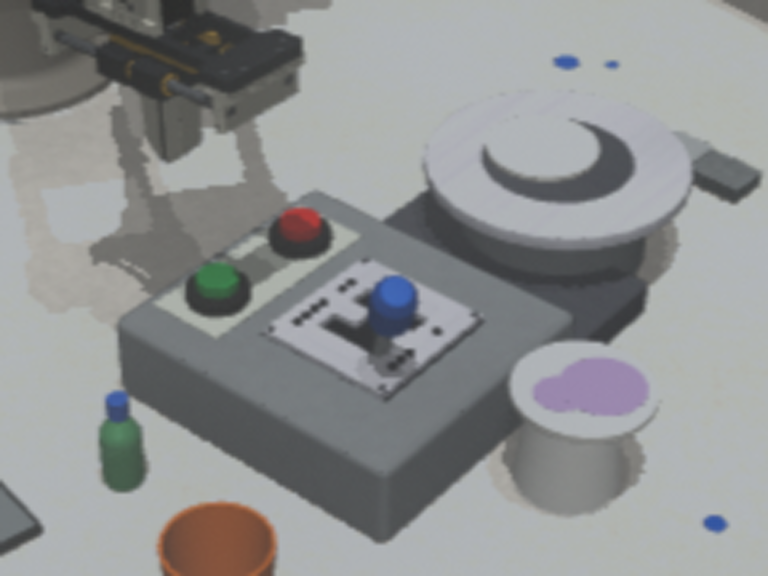

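View pics/topz16.png

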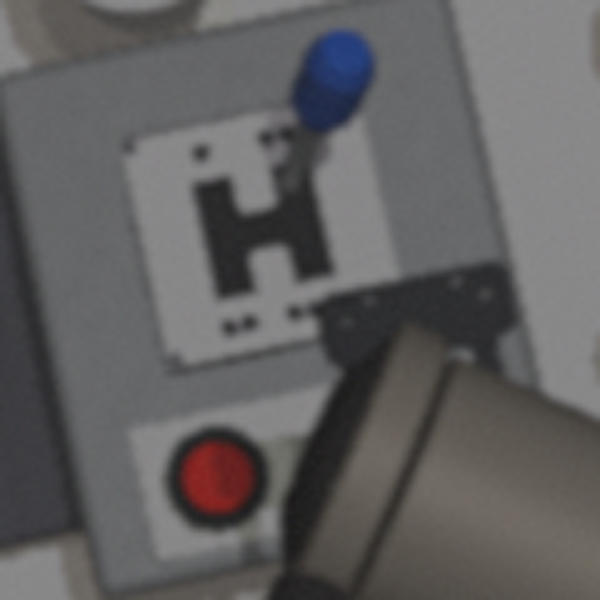

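The lever is at x≈51 mm, y≈-40, against the far end of slot 3 and standing still with nothing touching it. Next I'll position the closed fingertips over the green button.

```bash
python3 -m handwheel '{"translation":[[0.14,0.022,0],[0.133,0.022,0],[0,0,0],[0,0,-0.15],[0,0,-0.15],[0,0,-0.14],[0,0,0],[0,0,0]],"twist":[0,0,0,0,0,0,0,0]}'; python3 -c "
from h import *
st('17')
print(get_obs()['tool_pos'], 'want 493.5 -112.5')"
```

```text
time: 24.6
tool_pos: [490.7, -112.9, 129.5]
tcp_rot: [3.13, -0.038, 0.171]
contact_force: [0.7, 0.2, 0.3]
grip_width: 0.7
24.6 tool m [-109.3  -44.8  129.5] F [0.7 0.2 0.3] [ 3.1 -0.   0.2] 0.7354740194619128
scene grip 0.65 [ 47.9 -38.4 139.5]
top grip 0.55 [ 48.5 -40.2 142.9]
[ 491.  -112.8  129.6] want 493.5 -112.5
```

View pics/z17.png

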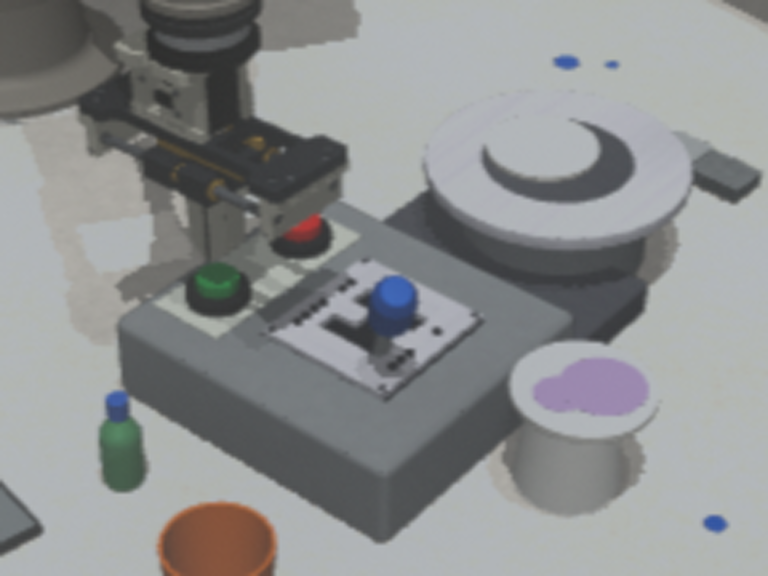

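```bash
python3 -m handwheel '{"translation":[[0.017,0.002,-0.05],[0,0,-0.05],[0,0,0],[0,0,0],[0,0,0],[0,0,0],[0,0,0],[0,0,0]],"twist":[0,0,0,0,0,0,0,0]}'
```

```text
time: 25.8
tool_pos: [494.1, -112.7, 114.5]
tcp_rot: [3.129, -0.04, 0.172]
contact_force: [-0.2, -0.1, -0.2]
grip_width: 0.4
```

```bash
python3 -m handwheel '{"translation":[[0,0,-0.02],[0,0,0],[0,0,0],[0,0,-0.01],[0,0,0],[0,0,0],[0,0,0],[0,0,0]],"twist":[0,0,0,0,0,0,0,0]}'
```

```text
time: 26.8
tool_pos: [494.2, -112.7, 110.3]
tcp_rot: [3.129, -0.041, 0.172]
contact_force: [-0.3, 0.2, 2.7]
grip_width: 0.5
```

```bash
python3 -m handwheel '{"translation":[[0,0,-0.015],[0,0,0],[0,0,0],[0,0,0],[0,0,0],[0,0,0],[0,0,0],[0,0,0]],"twist":[0,0,0,0,0,0,0,0]}'
```

```text
time: 27.8
tool_pos: [494.2, -112.7, 108.3]
tcp_rot: [3.128, -0.041, 0.172]
contact_force: [-1.5, 0.9, 5.9]
grip_width: 0.7
```

```bash
python3 -m handwheel '{"translation":[[0,0,-0.02],[0,0,0],[0,0,0],[0,0,0],[0,0,0],[0,0,0],[0,0,0],[0,0,0]],"twist":[0,0,0,0,0,0,0,0]}'; python3 -c "
from h import *
st('18')"
```

```text
time: 28.8
tool_pos: [494.2, -112.7, 108.3]
tcp_rot: [3.127, -0.042, 0.172]
contact_force: [-0.9, 0.1, 4.4]
grip_width: 0.1
28.8 tool m [-105.8  -45.1  108.3] F [-0.9  0.1  4.4] [ 3.1 -0.   0.2] 0.08319948730380593
scene grip 0.62 [ 48.  -39.3 139.5]
top grip 0.5 [ 51.5 -40.7 143.6]
```

View pics/z18.png

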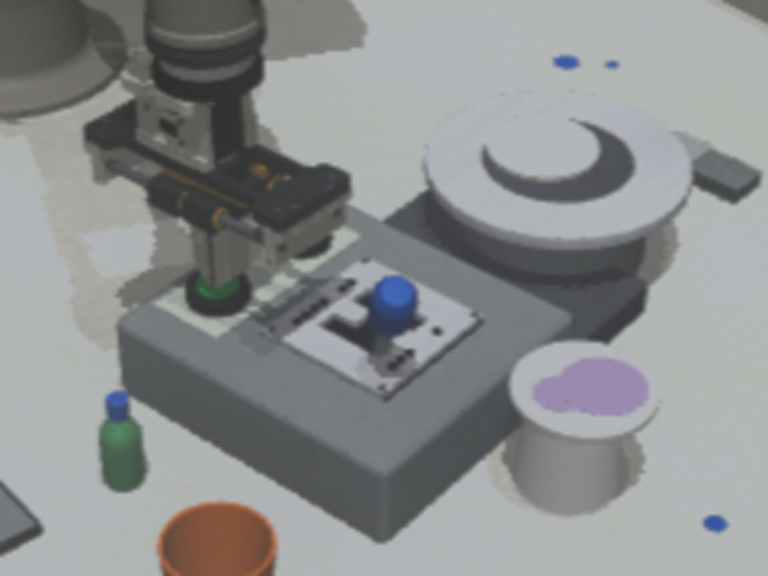

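The button stalls at TCP z 108.3, about 6 mm of travel. Still rows only hold the measured pose, so I'll press with sustained rows to be certain it bottoms.

```bash
python3 -m handwheel '{"translation":[[0,0,-0.02],[0,0,-0.02],[0,0,-0.02],[0,0,-0.02],[0,0,-0.02],[0,0,-0.02],[0,0,-0.02],[0,0,-0.02]],"twist":[0,0,0,0,0,0,0,0]}'
```

```text
time: 30.0
tool_pos: [494.2, -112.6, 107.6]
tcp_rot: [3.119, -0.053, 0.175]
contact_force: [-12.3, 3.6, 34.9]
grip_width: 0.6
```

Hard stall at 35 N and about 6 mm down, so the button is bottomed. Now I'll release it.

```bash
python3 -m handwheel '{"translation":[[0,0,0.1],[0,0,0.2],[0,0,0.2],[-0.1,0,0.2],[-0.2,-0.03,0.2],[-0.2,-0.03,0.1],[-0.1,0,0],[0,0,0]],"twist":[0,0,0,0,0,0,0,0]}'; python3 -c "
from h import *
st('19')
for n in ['scene','top']:
    c=cap(n,n+'19b.png')
    for l in ['start_top','stop_top','dropper','phone','cup','stand']:
        for d in spot_point(n,l)[:1]: print(n,l,d['score'],w(c,d['position']))
a=cv2.imread('pics/top19.png')[190:310,270:390]
cv2.imwrite('pics/topz19.png',cv2.resize(a,None,fx=5,fy=5,interpolation=2))
"
```

```text
time: 31.0
tool_pos: [402.0, -121.5, 259.6]
tcp_rot: [3.119, -0.054, 0.175]
contact_force: [0.9, -0.4, 1.1]
grip_width: 0.3
31.0 tool m [-198.2  -38.4  259.6] F [ 0.9 -0.4  1.1] [ 3.1 -0.1  0.2] 0.2531088131886663
scene grip 0.69 [ 48.8 -37.5 138.9]
top grip 0.82 [ 51.4 -40.7 139.7]
scene start_top 0.62 [ 491.6 -110.2   91.2]
scene stop_top 0.6 [474.  -24.8  94.1]
scene dropper 0.55 [ 543.6 -238.4   -0.6]
scene phone 0.72 [ 519.1 -377.7    3.9]
scene cup 0.62 [ 707.7 -268.1   -1. ]
scene stand 0.68 [497.6 354.6   1.7]
top start_top 0.38 [523.2 187.1  86.8]
top stop_top 0.66 [ 542.8 -235.3    2.3]
top dropper 0.47 [ 543.1 -237.3    1.8]
top phone 0.94 [ 516.9 -378.7    2.5]
top cup 0.75 [ 707.2 -273.9   -1. ]
```

View pics/z19.png

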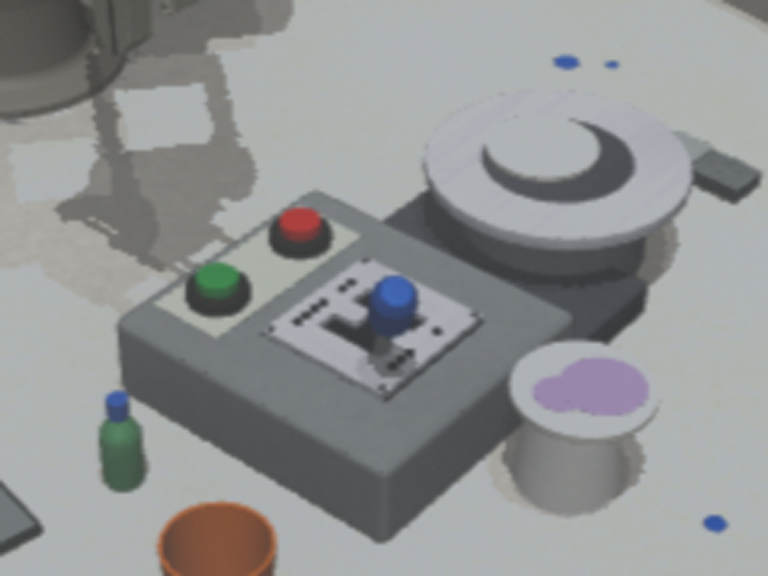

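View pics/topz19.png

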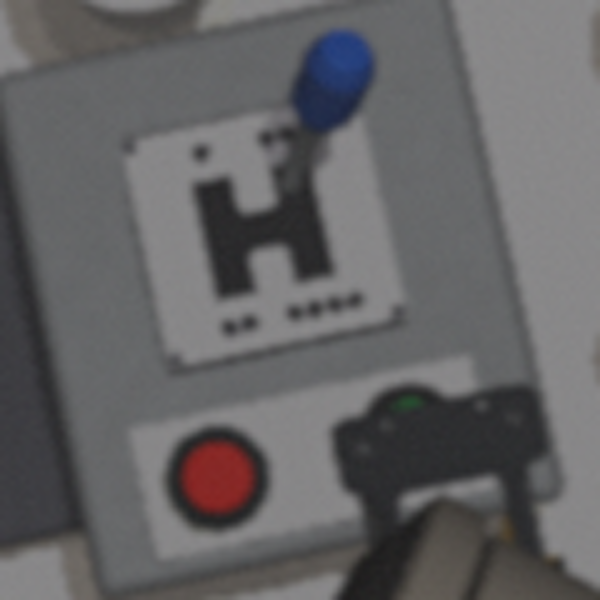

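```bash
python3 -c "
from plant import *
print(close_job())"
```

```text
the job is handed in; nothing more can be done
None
```

I pushed the lever into the cross channel, across to the right and forward to the end of slot 3, and only then pressed and released the green button. The job was handed in at about 31 s with the arm clear of everything.

- **Lever:** I pushed it with partly open fingertips and never gripped it. Force readings stayed at about 1 to 3 N while it moved. They rose to 4.7 N at the end, well above the 1.5 N that moves it, so I took that as the slot's end stop. The last pictures put the knob at about x +49 to +51 mm (the stop is at 48.8) and y about -40 mm. During the crossing it stayed at about x +3 mm or more, so it did not go into slot 4.
- **Green button:** It went down about 6 mm, then stalled hard. I held it down to be sure, which took the force to about 35 N, more than the 5 N needed. That was fingertip force only, within the 120 N wrist limit. After release the button stands up again, measured at about 91 mm.
- **Everything else:** I never touched the red button. The dropper and cup read within about 4 mm of where they started. The phone was only located at the end, and the discs, clear cup and brush look unmoved.

Some of the networks' last reports were wrong. One put the clear cup at (498, 355), and the top camera put the buttons in the wrong places because the gripper hid the green one. I discounted those against the pictures.

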